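# Mount a circuit board on the inspection stand

## Robot

A 6-joint arm with a two-finger parallel gripper is mounted at the origin on the work surface. World frame = base frame: x ahead of the robot, y to its left, z up, the work surface at z = 0. Lengths are in m, angles in rad, forces in N, time in s.
With the tool pointing down it reaches from about 0.325 to 0.775 m from the base axis. Payload 5.5 kg.
Tool frame: the origin (TCP) lies at the centre of the arm's flange, where the gripper is bolted on; the fingertips stand 182 mm ahead of it and the grasp point (between the pads) lies r.grip_point_offset ahead of it (r.grip_point_offset is the distance from the TCP to the grasp point, in m); z points along the fingers, y is the line along which they close (so a half turn about z gives the same grasp; the last joint's range is limited). The gripper opens to 88 mm and grips with 3 to 60 N. Pads are 20 mm wide; open, the fingers measure 115 mm over their backs; the gripper's body (75 mm by 178 mm) begins 61 mm behind the grasp point.
Start: joints at [-1.36, 0.091, 1.231, -0, 1.82, -0.057], TCP at [0.159, -0.579, 0.405] pointing down, gripper open.
Joint ranges: [-2.87, 2.87], [-0.86, 2.18], [0.17, 2.46], [-1.51, 4.65], [0.06, 2.69], [-2.65, 2.65]. Speed limits (rad/s): [2.57, 2.57, 3.01, 3.14, 3.14, 3.14].

## Interface

Orientations are given as a unit quaternion [x, y, z, w].
In Python, from station import r, vision, workorder gives the robot as it stands.
- The arm moves only by the shell command python3 -m inch 'ROWS' [FORCE]. ROWS is JSON, a list of rows, each a list of 3 entries, a list of its own where there are three numbers: the shift along the tool's x, y, z in units of 30 mm (1.0 is 30 mm), then the turn, a rotation vector about the tool's x, y, z in units of 6 degrees (1.0 is 6 degrees), then the finger opening in mm, from 0 to 87.8. In form: [[[tx, ty, tz], [rx, ry, rz], fingers], ...]. A call has 1 to 12 rows; each row is the pose to reach, as a shift and turn from the pose commanded when the call began, along the tool's axes at that moment; what a row does not reach only later rows make up. A row lasts 1/10 s, in which the tool goes at most 50 mm and 8.59 degrees, less where a joint would pass 70% of its speed; a pose out of reach is approached as far as the arm can. A call with a gripper value outside its range is refused whole. The fingers move at their own pace and stop on an object; FORCE is the grip in N (left out, the last holds). Time passes only in rows, so rows that repeat a pose let the fingers close. It gives the time, the measured TCP pose, the force, the opening and the grip force at its end, in the units of the state.
- r.read_state(): the state, without advancing time (a new reading comes with each control period).
- vision.camera(name): name is "side" or "top" or "wrist"; returns the picture (480x640x3 uint8, red, green, blue); there is no depth.
- vision.camera_info(name): a dict with "K" (3x3 intrinsics, pixels), "k1" (the pictures are not rectified: a ray, as slopes to the right and down, at radius r is drawn at 1 + k1 r^2 times it, then the intrinsics apply), "origin" and "orientation" of the camera in the world; the wrist camera has in their place "tool_from_camera" (4x4, takes a point from camera to tool coordinates, whose origin is the TCP and whose axes are the flange's). Camera axes: x right, y down, z forward; pixel columns grow to the right and rows downward; lengths in m; the calibration is good to about 2 mm. A picture is of the moment at which its call begins: read the wrist's pose just before it. camera_info takes no time and is no camera call.
- workorder.hand_in(): hands the job in; it is judged then, once.
The state is a dict: "t": time; "joints": joint angles; "joint_vel": joint speeds; "joint_efforts": joint torques, N m; "position": TCP position; "tool_rot": TCP orientation; "force": force on the tool from outside, world axes, zero at the start; "torque": the same for the moment, N m; "grip_width": finger opening in m; "finger_force": force on a finger pad.
Only numpy, scipy, OpenCV 4.12 (cv2) and the standard library are available. Lean on these libraries where they do the work, as an engineer would, in place of code of your own. Each camera call takes 0.05 s, during which the arm holds its last target. There are 200 camera calls.

## Task

Mount the circuit board with the yellow capacitors on the inspection stand: lay it on the two narrow ledges with its metal disc at the blue ledge, lay the steel retaining bar across the two saddle posts above it, then swing both red keepers over the ends of the bar. Set the board down without dropping it, and leave the blue-capped board, multimeter, loupe, marker and mug where they are.

Things in the scene. Friction and masses are not known exactly. Their poses are not given: they have to be found in the camera images.
- board_yellow: Board with YELLOW capacitor tops: green plate 180 (x) x 100 (y) x 5 mm, 0.45 kg. Origin: centre of its underside. Disc 80 mm wide, top 16 mm up, at x = -47 mm, starts towards the robot. Black upright rib 10 mm thick (y), x = -4 to 88 mm, top 42 mm up: grip here. Capacitors (top 22 mm) beside the rib, x = 21 to 71 mm; black crosspiece (top 25 mm) at x = 80 mm. Starts on a 12 mm cardboard pad.
- board_yellow_disc (a point): Centre of the top of the yellow-capped board's disc, at (-47, 0, 16) mm in the board's frame.
- board_yellow_grip (a point): Top of the rib near the balance point, at (10, 0, 42) mm in the board's frame; above the capacitors 20 mm of the rib's height are free.
- board_blue: Bystander: the same board with BLUE capacitor tops, on the other cardboard pad. Which pad holds which board varies.
- bar: Steel retaining bar 200 (y) x 18 (x) x 12 (z) mm with orange ends, 0.18 kg, loose on the table. Origin: centre of its underside; y along the bar, z up. An orange grip 14 mm thick (x), 60 mm long (y) stands on its middle from z = 12 to 42 mm. The same either way round.
- stand: Inspection stand fixed to the table, base 214 x 214 x 12 mm. Origin: centre of its underside, z up, x from the BLUE ledge (-91 mm) to the grey ledge (+91 mm). Board home: board origin at stand (0, 0, 50) mm, axes parallel. Two dark saddle posts at stand (45, +88) and (45, -88) mm. Bar home: bar origin at stand (45, 0, 96) mm, along y.
- ledge_blue (a point): Middle of the blue ledge's seat, stand (-88, 0, 50) mm. Seat 16 mm wide (|x| 80 to 96 mm), 94 mm long in y; beyond it a lip 4 mm high, |x| 96 to 102 mm. The board has 6 mm spare to the lip at each end.
- ledge_grey (a point): Middle of the grey ledge's seat, stand (88, 0, 50) mm; mirrored.
- saddle_left (a point): Middle of the saddle floor on the +y post, stand (45, 88, 96) mm. The post is 16 mm thick in y; the saddle is 28 mm wide in x between cheeks 12 mm high (tops at z = 108 mm), so the bar has 5 mm spare each side.
- saddle_right (a point): The same on the -y post, stand (45, -88, 96) mm.
- keeper_left (a joint): Angle (rad) of the red keeper on the stand's +y post: arm 50 mm long on a vertical pivot, underside at z = 111 mm (3 mm above the seated bar). At 0 it points outward (stand +y); it grows towards stand +x; at 1.57 it lies over the bar's end; stop at 1.65. It stays where it is left.
- keeper_right (a joint): The same on the stand's -y post, mirrored: pivot at stand (15, -88) mm, at 0 points to stand -y, grows as it swings towards stand +x.
- keeper_left_knob (a point): Centre of the top of the upright red knob (14 mm across, 32 mm high, top at stand z = 151 mm) on the left keeper's arm, 45 mm from its pivot.
- keeper_right_knob (a point): The same on the right keeper.
- keeper_left_hinge (a point): Point on the left keeper's pivot axis, stand (15, 88, 110) mm.
- keeper_right_hinge (a point): Point on the right keeper's pivot axis, stand (15, -88, 110) mm.
- multimeter: Bystander: yellow multimeter 170 x 85 x 36 mm, lying; origin: centre of its underside.
- loupe: Bystander: black magnifier 48 mm across, 45 mm high; origin: centre of its underside.
- marker: Bystander: white marker pen with a red cap, 132 x 16 mm, lying along its x; origin: under its middle.
- mug: Bystander: white mug 82 mm across, 95 mm high; origin: centre of its underside.

How it is judged:
On the way, in this order (a step that is already met when the one before it is completed fails the run):
1. the yellow-capped board rests level on both ledges, disc at the blue ledge, let go, before the bar is laid and while both keepers are still open (x of board_yellow in the frame of stand between -0.007 and 0.007 m and y of board_yellow in the frame of stand between -0.012 and 0.012 m and z of board_yellow in the frame of stand between 0.047 and 0.053 m and angle between board_yellow's own z axis and vertical below 0.05 rad and angle between the x axis of board_yellow and the x axis of stand, either way round below 0.12 rad and x of board_yellow_disc in the frame of stand below -0.02 m and linear speed of board_yellow below 0.02 m/s and contact force between board_yellow and the fingers below 0.1 N and value of joint each of keeper_left, keeper_right below 1.35 rad and not (x of bar in the frame of stand between 0.039 and 0.051 m and y of bar in the frame of stand between -0.015 and 0.015 m and z of bar in the frame of stand between 0.093 and 0.099 m and angle between bar's own z axis and vertical below 0.05 rad and angle between the y axis of bar and the y axis of stand, either way round below 0.08 rad)), for 0.2 s.
2. the bar rests level in both saddles, let go, with both keepers still open (x of bar in the frame of stand between 0.039 and 0.051 m and y of bar in the frame of stand between -0.015 and 0.015 m and z of bar in the frame of stand between 0.093 and 0.099 m and angle between each of bar, board_yellow's own z axis and vertical below 0.05 rad and angle between the y axis of bar and the y axis of stand, either way round below 0.08 rad and linear speed of bar below 0.02 m/s and contact force between bar and the fingers below 0.1 N and x of board_yellow in the frame of stand between -0.007 and 0.007 m and y of board_yellow in the frame of stand between -0.012 and 0.012 m and z of board_yellow in the frame of stand between 0.047 and 0.053 m and angle between the x axis of board_yellow and the x axis of stand, either way round below 0.12 rad and x of board_yellow_disc in the frame of stand below -0.02 m and value of joint each of keeper_left, keeper_right below 1.35 rad), for 0.2 s.
3. both keepers are swung over the bar's ends, past 1.35 rad (value of joint each of keeper_left, keeper_right above 1.35 rad and x of bar in the frame of stand between 0.039 and 0.051 m and y of bar in the frame of stand between -0.015 and 0.015 m and z of bar in the frame of stand between 0.093 and 0.099 m and angle between bar's own z axis and vertical below 0.05 rad and angle between the y axis of bar and the y axis of stand, either way round below 0.08 rad), for 0.2 s.
At the end, for the whole second after the job is handed in: Yellow-capped board level on both ledges (x within 7 mm, y 12 mm, yaw 0.12 rad), disc at the blue ledge; bar level and fully down in both saddles (across 6 mm, lengthwise 15 mm, yaw 0.08 rad); heights within 3 mm; both keepers past 1.35 rad; board and bar released, at rest (all of step 3 and x of board_yellow in the frame of stand between -0.007 and 0.007 m and y of board_yellow in the frame of stand between -0.012 and 0.012 m and z of board_yellow in the frame of stand between 0.047 and 0.053 m and angle between board_yellow's own z axis and vertical below 0.05 rad and angle between the x axis of board_yellow and the x axis of stand, either way round below 0.12 rad and x of board_yellow_disc in the frame of stand below -0.02 m and linear speed of each of board_yellow, bar below 0.02 m/s and contact force between each of board_yellow, bar and the fingers below 0.1 N); the robot touches nothing.
It fails at once if the yellow-capped board is dropped: it falls out of the fingers faster than 0.45 m/s (from about 1 cm or more) (linear speed of board_yellow above 0.45 m/s and contact force between board_yellow and the fingers below 0.1 N).
It fails at once if the blue-capped board, multimeter, loupe, marker or mug is moved more than 30 mm (distance of any of board_blue, multimeter, loupe, marker, mug from where it was at the start of the episode above 0.03 m).
It also fails if it takes over 70 s, if anything falls off the work surface, if the arm or the gripper's body presses on something with over 40 N, if the wrist force passes 120 N, or if a joint passes its speed limit or range.

## Working session

There is one attempt and no reset: what is moved stays moved. The work goes in short steps, Python scripts to look and compute and a shell command to move; the robot and the scene stay as the last step left them, time stands still between calls to the robot, and variables do not carry over. Pictures are saved under pics/ and viewed, at most 10 in all, crops included, and the job is handed in when it is done.

```bash
mkdir -p pics; ls
python3 - <<'E'
from station import r, vision, workorder
import cv2,numpy as np
print(r.read_state(), r.grip_point_offset)
for n in ("top","side","wrist"):
    print(n,vision.camera_info(n))
for n in ("top","side"):
    cv2.imwrite(f"pics/{n}0.png",vision.camera(n)[:,:,::-1])
E
```

```text
pics
{'t': 0.0, 'joints': array([-1.35971437e+00,  9.18522314e-02,  1.23187552e+00,  7.04280546e-06,
        1.81982036e+00, -5.67003524e-02]), 'joint_vel': array([-0.0001038 ,  0.00073044, -0.00165315,  0.00210236,  0.00128938,
        0.00181239]), 'joint_efforts': array([-1.13127022e-03, -4.46455193e+01, -4.06444538e+01,  6.97681750e-02,
        2.94256560e-02, -1.56328197e-04]), 'position': array([ 0.15876602, -0.57866652,  0.40351637]), 'tool_rot': array([ 9.91049373e-01,  1.33492263e-01, -7.19933137e-05, -9.75081054e-04]), 'force': array([ 0.30043485,  0.32652238, -0.71531794]), 'torque': array([-0.01619508, -0.00927527,  0.00803475]), 'finger_force': 0.0, 'grip_width': 0.08835181209386897} 0.1633
top {'K': array([[603.97483243,   0.        , 313.62546736],
       [  0.        , 603.97483243, 248.37931451],
       [  0.        ,   0.        ,   1.        ]]), 'k1': -0.17481603491518932, 'origin': array([0.43043924, 0.03157451, 1.24008361]), 'orientation': array([-0.69942931,  0.71065714, -0.05289379,  0.05447314])}
side {'K': array([[443.29881487,   0.        , 318.48608175],
       [  0.        , 443.29881487, 244.43492674],
       [  0.        ,   0.        ,   1.        ]]), 'k1': -0.06998914179575144, 'origin': array([0.24317193, 0.86588485, 0.68974491]), 'orientation': array([-0.18348094,  0.86032104, -0.46720327,  0.08890195])}
wrist {'K': array([[332.59881504,   0.        , 318.19636043],
       [  0.        , 332.59881504, 236.6747387 ],
       [  0.        ,   0.        ,   1.        ]]), 'k1': -0.0194725393267935, 'tool_from_camera': array([[-1.14247434e-03, -9.60013570e-01, -2.79951137e-01,
         7.67956575e-02],
       [ 9.99999347e-01, -1.10502953e-03, -2.91587503e-04,
         2.18745927e-04],
       [-2.94263130e-05, -2.79951288e-01,  9.60014206e-01,
         1.94379215e-02],
       [ 0.00000000e+00,  0.00000000e+00,  0.00000000e+00,
         1.00000000e+00]])}
```

View pics/top0.png

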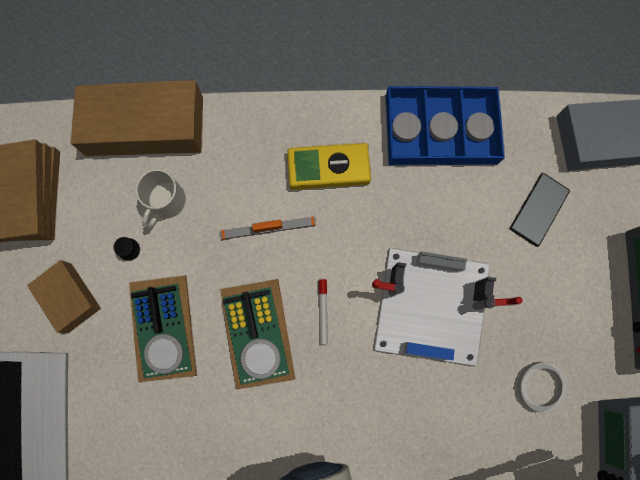

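View pics/side0.png

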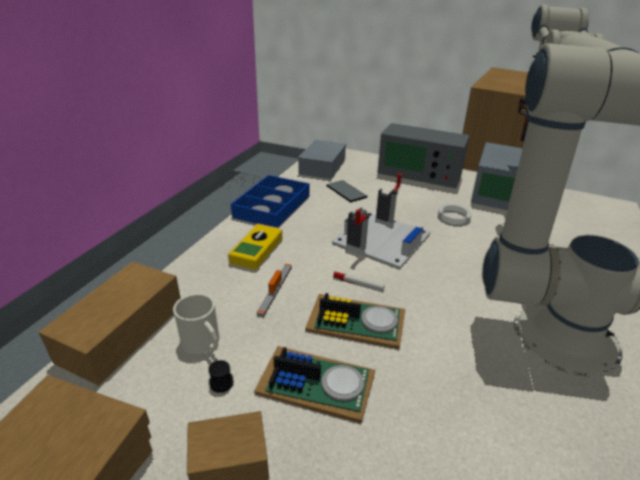

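The top view shows the yellow board at (258,332) with its disc at (260,358), and the bar at (268,228). The stand is at (432,307), with its blue ledge at (430,351), its grey ledge at (440,262) and the keeper knobs near (380,285) and (517,300). The side view agrees.

```bash
cat > h.py <<'E'
from station import r, vision, workorder
import cv2,numpy as np
from scipy.spatial.transform import Rotation as R
def shot(n,name=None):
    s=r.read_state(); im=vision.camera(n)
    if name: cv2.imwrite(f"pics/{name}.png",im[:,:,::-1])
    i=vision.camera_info(n)
    if n=="wrist":
        T=np.eye(4);T[:3,:3]=R.from_quat(s["tool_rot"]).as_matrix();T[:3,3]=s["position"]
        T=T@i["tool_from_camera"]; M,o=T[:3,:3],T[:3,3]
    else: M,o=R.from_quat(i["orientation"]).as_matrix(),i["origin"]
    K=i["K"];D=np.array([i["k1"],0,0,0.])
    def ray(px):
        u=cv2.undistortPoints(np.asarray(px,float).reshape(-1,1,2),K,D)[:,0]
        return np.c_[u,np.ones(len(u))]@M.T
    def plane(px,z):
        d=ray(px); return (o+d*((z-o[2])/d[:,2])[:,None])
    def proj(P):
        p=(np.atleast_2d(P)-o)@M
        return cv2.projectPoints(p,np.zeros(3),np.zeros(3),K,D)[0][:,0]
    return im,cv2.cvtColor(im,cv2.COLOR_RGB2HSV),plane,proj
RNG=dict(green=((40,60,30),(85,255,255)),yellow=((22,150,120),(32,255,255)),blue=((105,130,60),(125,255,255)),
 orange=((5,150,120),(16,255,255)),red=((172,150,90),(180,255,255)))
def blobs(hsv,c,amin=15,box=None):
    m=cv2.inRange(hsv,*map(np.array,RNG[c]))
    if c=="red": m|=cv2.inRange(hsv,np.array((0,170,80)),np.array((4,255,255)))
    if box: 
        q=np.zeros_like(m);x0,y0,x1,y1=box;q[y0:y1,x0:x1]=m[y0:y1,x0:x1];m=q
    n,l,s,c=cv2.connectedComponentsWithStats(m)
    return m,[(s[i,4],c[i].round(1),s[i,:4]) for i in range(1,n) if s[i,4]>=amin]
def local(tgt):  # remaining: tool shift in 30mm units from current to world target (TCP)
    s=r.read_state(); return R.from_quat(s["tool_rot"]).inv().apply(np.array(tgt)-s["position"])/0.03
E
python3 - <<'E'
from h import *
im,h,plane,proj=shot("top")
np.set_printoptions(precision=4,suppress=True)
for c,z in (("green",.017),("yellow",.034),("blue",.052),("orange",.012),("red",.13)):
    m,b=blobs(h,c)
    for a,p,bb in b: print(c,a,p,bb,plane(p,z)[0])
m,_=blobs(h,"green",box=(215,270,300,395))
pts=cv2.findNonZero(m)
rect=cv2.minAreaRect(pts); w=plane(cv2.boxPoints(rect),.017);print("plate",w,w.mean(0))
print(np.linalg.norm(w[1]-w[0]),np.linalg.norm(w[2]-w[1]))
hc=cv2.HoughCircles(cv2.cvtColor(im,cv2.COLOR_RGB2GRAY)[330:390,225:300],cv2.HOUGH_GRADIENT,1.0,50,param1=100,param2=15,minRadius=16,maxRadius=26);print(hc)
E
```

```text
green 695 [306.9 165. ] [295 150  25  31] [0.7952 0.0442 0.017 ]
green 232 [637.3 262.2] [634 237   6  66] [ 0.5763 -0.6654  0.017 ]
green 1579 [164.1 332.3] [132 284  60  95] [0.4498 0.34   0.017 ]
green 31 [139.7 290.7] [132 289  16   4] [0.5354 0.3927 0.017 ]
green 1865 [256.5 334.7] [224 288  65  97] [0.4437 0.1507 0.017 ]
green 17 [142.8 296.9] [138 295  11   5] [0.5225 0.3858 0.017 ]
green 44 [231.9 296.4] [223 294  20   7] [0.5217 0.2006 0.017 ]
green 892 [614.4 437.7] [604 410  21  61] [ 0.2072 -0.5897  0.017 ]
yellow 1969 [335.  164.2] [288 143  83  43] [ 0.7909 -0.0142  0.034 ]
yellow 51 [264.7 302.4] [262 297   7  12] [0.5076 0.1323 0.034 ]
yellow 25 [256.8 300.9] [254 299   6   5] [0.5108 0.1481 0.034 ]
yellow 25 [238.4 305. ] [236 303   6   5] [0.503  0.1851 0.034 ]
yellow 108 [233.  315.8] [229 304   9  25] [0.4816 0.196  0.034 ]
yellow 77 [259.4 313.4] [256 305   8  18] [0.4857 0.143  0.034 ]
yellow 80 [241.  317.6] [237 309   9  18] [0.4778 0.1799 0.034 ]
yellow 24 [266.9 311.9] [265 310   5   5] [0.4885 0.128  0.034 ]
yellow 27 [268.2 318.3] [266 316   6   6] [0.4758
[... 533 characters left out ...]
0 [429.6 350.9] [407 343  47  17] [ 0.4054 -0.1914  0.052 ]
orange 19 [312.3 220.5] [311 217   4   8] [0.677  0.0347 0.012 ]
orange 179 [266.4 224.5] [252 220  30  10] [0.6702 0.1299 0.012 ]
orange 20 [222.8 234.2] [222 230   3   9] [0.6514 0.2207 0.012 ]
red 135 [383.7 285. ] [374 279  21  12] [ 0.53   -0.0956  0.13  ]
red 97 [322.4 286.1] [319 280   8  13] [0.5299 0.0177 0.13  ]
red 31 [518.3 299.7] [516 297   6   7] [ 0.497  -0.3494  0.13  ]
red 70 [501.2 301.4] [495 299  13   6] [ 0.4946 -0.316   0.13  ]
plate [[0.52   0.2215 0.017 ]
 [0.5401 0.1225 0.017 ]
 [0.3646 0.0863 0.017 ]
 [0.3446 0.1837 0.017 ]] [0.4423 0.1535 0.017 ]
0.10097601753616565 0.17920526167243248
[[[34.5 28.5 19.6]]]
```

Run:
```python
from h import *
np.set_printoptions(precision=4,suppress=True)
print(local([.47,-.21,.405]))
im,h,plane,proj=shot("top")
p=plane([[397,258],[483,269],[383,344],[470,357]],.012);print(p,p.mean(0))
d=p[0]+p[1]-p[2]-p[3];print(np.arctan2(d[1],d[0]))
```

```text
[13.2564 -9.1053 -0.0265]
[[ 0.5958 -0.1384  0.012 ]
 [ 0.5696 -0.3177  0.012 ]
 [ 0.4208 -0.1043  0.012 ]
 [ 0.3897 -0.282   0.012 ]] [ 0.494  -0.2106  0.012 ]
-0.1944488322276616
```

```bash
python3 -m inch '[[[13.26,-9.1,0],[0,0,4.27],87],[[13.26,-9.1,0],[0,0,4.27],87],[[13.26,-9.1,0],[0,0,4.27],87],[[13.26,-9.1,0],[0,0,4.27],87],[[13.26,-9.1,0],[0,0,4.27],87],[[13.26,-9.1,0],[0,0,4.27],87],[[13.26,-9.1,0],[0,0,4.27],87],[[13.26,-9.1,0],[0,0,4.27],87],[[13.26,-9.1,0],[0,0,4.27],87],[[13.26,-9.1,0],[0,0,4.27],87],[[13.26,-9.1,0],[0,0,4.27],87],[[13.26,-9.1,0],[0,0,4.27],87]]' 20
python3 - <<'E'
from h import *
np.set_printoptions(precision=4,suppress=True)
s=r.read_state();print(s['position'],s['tool_rot'],abs(s['joint_vel']).max(),s['joints'])
im,h,plane,proj=shot("wrist","stand")
for c,z in (("blue",.052),("red",.13)):
    m,b=blobs(h,c)
    for a,p,bb in b: print(c,a,p,bb,plane(p,z)[0])
E
```

```text
t: 1.4
position: [0.4704, -0.2096, 0.4043]
tool_rot: [0.996, -0.089, -0.0, 0.0]
force: [-0.7, 0.0, -0.8]
grip_width: 0.0867
finger_force: 0.0
[ 0.4704 -0.2096  0.4043] [ 0.9961 -0.0886 -0.0004  0.0001] 0.039137478730637956 [-0.4852 -0.1374  1.4563 -0.0006  1.8235  1.2629]
blue 1528 [314.3 276.3] [271 266  86  20] [ 0.407  -0.1942  0.052 ]
red 394 [449.7 179.5] [434 169  40  21] [ 0.4995 -0.317   0.13  ]
red 543 [117.3 186.2] [101 170  35  34] [ 0.54   -0.0653  0.13  ]
red 226 [499.5 179.2] [491 171  18  17] [ 0.493  -0.3548  0.13  ]
red 546 [171.5 185.4] [149 179  44  14] [ 0.5329 -0.1068  0.13  ]
```

View pics/stand.png

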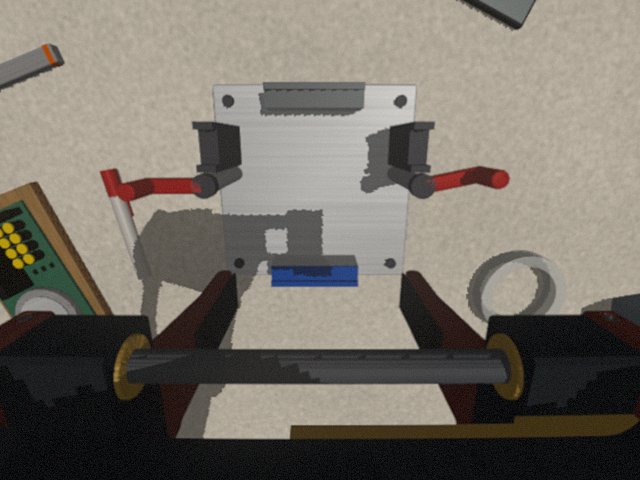

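The wrist view shows the base screws at about (228,101), (401,101), (239,263) and (390,263). The pivots are at (205,186) and (423,186), the blue ledge is at (314,276), and the marker cap at (110,178) sits beside the left knob at (127,191).

Run:
```python
from h import *
np.set_printoptions(precision=4,suppress=True)
im,h,plane,proj=shot("wrist")
g=cv2.cvtColor(im,cv2.COLOR_RGB2GRAY).astype(float)
def screw(x,y,k=9):
    w=g[y-k:y+k+1,x-k:x+k+1]; m=np.clip(np.median(w)*.8-w,0,None)
    Y,X=np.mgrid[-k:k+1,-k:k+1]; return x+(m*X).sum()/m.sum(),y+(m*Y).sum()/m.sum()
px=[screw(228,101),screw(401,101),screw(239,263),screw(390,263)]
p=plane(px,.012);print(np.array(px),p,p.mean(0))
ex=p[0]+p[1]-p[2]-p[3]; ey=p[0]+p[2]-p[1]-p[3]
print(np.arctan2(ex[1],ex[0]),np.arctan2(-ey[0],ey[1]),np.linalg.norm(ex)/2,np.linalg.norm(ey)/2)
yaw=np.arctan2(ex[1]-ey[0],ex[0]+ey[1]); c=p.mean(0);c[2]=0
Rz=R.from_euler('z',yaw)
print(c,yaw)
np.savez('stand.npz',c=c,yaw=yaw)
lab=dict(blueL=(-.102,.047,.054),blueR=(-.102,-.047,.054),greyL=(.102,.047,.054),greyR=(.102,-.047,.054),pL=(.045,.088,.108),hL=(.015,.088,.111),hR=(.015,-.088,.111))
for k,v in lab.items(): print(k,proj(Rz.apply(v)+c))
v=im.copy()
for k,q in lab.items(): cv2.circle(v,tuple(proj(Rz.apply(q)+c)[0].astype(int).tolist()),2,(255,0,255),-1)
cv2.imwrite("pics/chk.png",cv2.resize(v[60:310,90:530,::-1],None,fx=1.8,fy=1.8))
im,h,plane,proj=shot("top")
px=[screw0 for screw0 in []]
g=cv2.cvtColor(im,cv2.COLOR_RGB2GRAY).astype(float)
p=plane([screw(*q,5) for q in ((397,258),(483,269),(383,344),(470,357))],.012);print("top",p,p.mean(0))
```

```text
[[226.5945 100.5434]
 [399.0957 100.5067]
 [237.9863 262.8339]
 [389.2875 262.4748]] [[ 0.6016 -0.1372  0.012 ]
 [ 0.5692 -0.315   0.012 ]
 [ 0.4234 -0.1046  0.012 ]
 [ 0.3913 -0.2829  0.012 ]] [ 0.4964 -0.2099  0.012 ]
-0.17956720935107165 -0.17912414108283317 0.18100954830196833 0.1809124109565126
[ 0.4964 -0.2099  0.    ] -0.17934573467517959
blueL [[269.8779 286.4134]]
blueR [[356.5227 286.3261]]
greyL [[260.7703  81.8877]]
greyR [[363.3571  81.7516]]
pL [[202.3134 147.5589]]
hL [[204.5834 185.283 ]]
hR [[418.4564 185.0333]]
top [[ 0.5966 -0.1371  0.012 ]
 [ 0.5712 -0.3085  0.012 ]
 [ 0.4222 -0.1047  0.012 ]
 [ 0.3901 -0.2813  0.012 ]] [ 0.495  -0.2079  0.012 ]
```

View pics/chk.png

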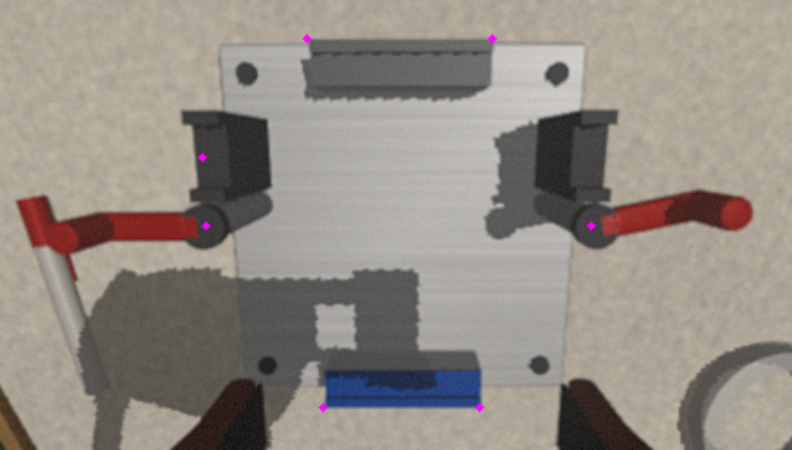

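The red points match the image to about 1 mm, so the stand is at (0.496, -0.2108) with yaw -0.179. Next is the board.

Run:
```python
from h import *
np.savez('stand.npz',c=np.array([.496,-.2108,0]),yaw=-.179)
print(local([.435,.153,.405]))
```

```text
[ -3.31722625 -11.73250415  -0.01620389]
```

```bash
python3 -m inch '[[[-3.3,-11.73,0],[0,0,-3.66],87],[[-3.3,-11.73,0],[0,0,-3.66],87],[[-3.3,-11.73,0],[0,0,-3.66],87],[[-3.3,-11.73,0],[0,0,-3.66],87],[[-3.3,-11.73,0],[0,0,-3.66],87],[[-3.3,-11.73,0],[0,0,-3.66],87],[[-3.3,-11.73,0],[0,0,-3.66],87],[[-3.3,-11.73,0],[0,0,-3.66],87],[[-3.3,-11.73,0],[0,0,-3.66],87],[[-3.3,-11.73,0],[0,0,-3.66],87],[[-3.3,-11.73,0],[0,0,-3.66],87]]'
python3 - <<'E'
from h import *
np.set_printoptions(precision=4,suppress=True)
s=r.read_state();print(s['position'],s['tool_rot'],s['joints'])
im,h,plane,proj=shot("wrist","board")
for c,z in (("green",.017),("yellow",.034),("orange",.012)):
    m,b=blobs(h,c,60)
    for a,p,bb in b: print(c,a,p,bb,plane(p,z)[0])
E
```

```text
t: 2.65
position: [0.4358, 0.1522, 0.4047]
tool_rot: [0.995, 0.1, 0.0, 0.0]
force: [0.3, 0.4, 0.2]
grip_width: 0.087
finger_force: 0.0
[0.4358 0.1522 0.4047] [0.9949 0.1005 0.0001 0.0002] [ 0.2625 -0.2817  1.5801 -0.0005  1.8431  1.6319]
green 71 [100.3  68.4] [89 67 24  4] [0.5367 0.3985 0.017 ]
green 4567 [159.2 156. ] [ 99  68  99 171] [0.461  0.3326 0.017 ]
green 71 [101.9  82.3] [91 80 24  6] [0.5237 0.3964 0.017 ]
green 195 [292.6 121.8] [273 119  42   7] [0.5238 0.1972 0.017 ]
green 222 [345.7 121.2] [325 119  43   6] [0.5355 0.1426 0.017 ]
green 2720 [347.6 196.3] [323 131  44 147] [0.4584 0.123  0.017 ]
green 2429 [291.7 197. ] [273 133  44 145] [0.4453 0.184  0.017 ]
yellow 115 [286.5 142.5] [281 137  12  12] [0.5023 0.1983 0.034 ]
yellow 117 [301.2 142.5] [296 137  12  12] [0.5052 0.1836 0.034 ]
yellow 118 [338.5 142.4] [333 137  12  12] [0.5129 0.1465 0.034 ]
yellow 110 [353.1 142.3] [348 137  12  12] [0.516  0.1319 0.034 ]
yellow 227 [286.9 161.8] [281 150  13  25] [0.4834 0.1946 0.034 ]
yellow 232 [301.5 161.9] [296 150  12  25] [0.4863 0.1797 0.034 ]
yellow 334 [338.2 167.7] [333 150  12  37] [0.4881 0.1413 0.034 ]
yellow 325 [352.4 167.8] [347 150  12  37] [0.4909 0.1268 0.034 ]
yellow 101 [287.4 180.8] [282 176  12  11] [0.4643 0.1907 0.034 ]
yellow 102 [301.8 180.7] [296 176  12  10] [0.4674 0.1759 0.034 ]
```

View pics/board.png

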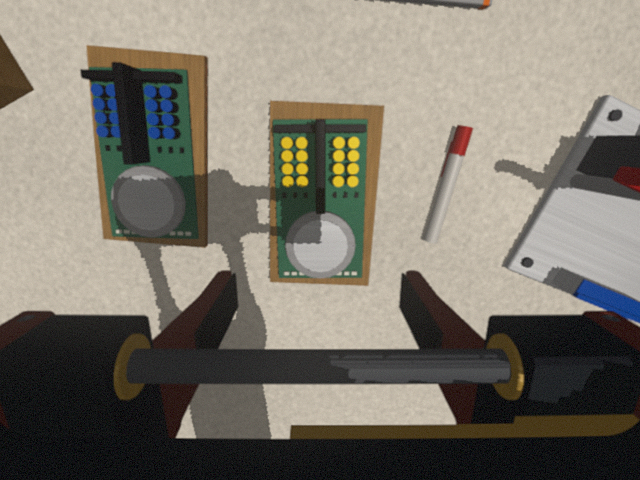

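The wrist view shows the yellow board aligned with the tool. Its plate spans columns 273–367 and rows 119–278, with the rib at column 320 and the disc at (320,245).

Run:
```python
from h import *
np.set_printoptions(precision=4,suppress=True)
im,h,plane,proj=shot("wrist")
m,_=blobs(h,"green",box=(260,100,380,290))
w=plane(cv2.boxPoints(cv2.minAreaRect(cv2.findNonZero(m))),.017);print(w,w.mean(0))
g=cv2.cvtColor(im,cv2.COLOR_RGB2GRAY)[205:285,275:365]
c=cv2.HoughCircles(g,cv2.HOUGH_GRADIENT,1.0,50,param1=100,param2=10,minRadius=28,maxRadius=40)[0][0];print(c)
d=plane([c[0]+275,c[1]+205],.028)[0];print("disc",d,d+.047*np.array([.98,.2,0]))
blk=(cv2.cvtColor(im,cv2.COLOR_RGB2GRAY)[135:190,308:333]<45).sum(0);print(blk)
s=r.read_state()
for o in ((.444,.1525),):
    t=np.array([*o,0])+.010*np.array([.98,.2,0]);t[2]=.048+r.grip_point_offset+.006
    print(t,local(t),local(t+[0,0,.06]))
```

```text
[[0.5225 0.2179 0.017 ]
 [0.5421 0.1213 0.017 ]
 [0.3684 0.0787 0.017 ]
 [0.346  0.1889 0.017 ]] [0.4448 0.1517 0.017 ]
[43.5 42.5 36. ]
disc [0.3967 0.1437 0.028 ] [0.4428 0.1531 0.028 ]
[ 2  6  0  0  0  3  5 33 41 16 11  4  4  2  2  3  4  0  0  0  0  0  2  0
  1]
[0.4538 0.1545 0.2173] [0.5995 0.049  6.2474] [0.5999 0.0494 4.2474]
```

```bash
python3 -m inch '[[[0.6,0.05,1.5],[0,0,0],60],[[0.6,0.05,3],[0,0,0],60],[[0.6,0.05,4.2],[0,0,0],60],[[0.6,0.05,5.2],[0,0,0],60],[[0.6,0.05,6.0],[0,0,0],60],[[0.6,0.05,6.25],[0,0,0],60],[[0.6,0.05,6.25],[0,0,0],60],[[0.6,0.05,6.25],[0,0,0],0],[[0.6,0.05,6.25],[0,0,0],0],[[0.6,0.05,6.25],[0,0,0],0],[[0.6,0.05,6.25],[0,0,0],0],[[0.6,0.05,6.25],[0,0,0],0]]' 40
```

```text
t: 3.95
position: [0.4535, 0.1561, 0.2176]
tool_rot: [0.995, 0.102, 0.0, -0.0]
force: [-0.0, -0.6, 0.0]
grip_width: 0.0234
finger_force: 0.0
```

```bash
python3 -m inch '[[[0,0,0],[0,0,0],0],[[0,0,0],[0,0,0],0],[[0,0,0],[0,0,0],0],[[0,0,0],[0,0,0],0],[[0,0,0],[0,0,0],0]]' 40
```

```text
t: 4.45
position: [0.4535, 0.1558, 0.2173]
tool_rot: [0.995, 0.102, 0.0, 0.0]
force: [1.2, -3.1, 1.9]
grip_width: 0.0096
finger_force: 40.0
```

```bash
python3 -m inch '[[[0,0,-0.3],[0,0,0],0],[[0,0,-1],[0,0,0],0],[[0,0,-2],[0,0,0],0],[[0,0,-3.3],[0,0,0],0],[[0,0,-4.8],[0,0,0],0],[[0,0,-5.8],[0,0,0],0],[[0,0,-6.2],[0,0,0],0],[[0,0,-6.2],[0,0,0],0],[[0,0,-6.2],[0,0,0],0]]' 40
python3 - <<'E'
from h import *
np.set_printoptions(precision=4,suppress=True)
s=r.read_state();print(s['position'],s['tool_rot'],s['grip_width'],s['finger_force'],s['force'])
im,h,plane,proj=shot("wrist","held")
E
```

```text
t: 5.35
position: [0.4534, 0.1561, 0.4009]
tool_rot: [0.995, 0.102, -0.002, 0.0]
force: [0.7, 0.4, -5.3]
grip_width: 0.0097
finger_force: 40.0
[0.4534 0.1561 0.4009] [ 0.9948  0.1019 -0.0017  0.0001] 0.009714357273473511 39.99877452850342 [ 0.7215  0.3534 -5.2852]
```

View pics/held.png

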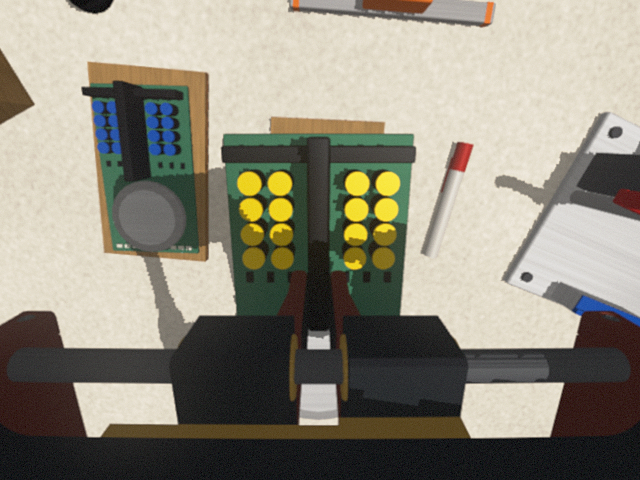

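Held straight: cap columns run from x≈250 to 388, symmetric about column 319, with rows from y≈183 to 258.

Run:
```python
from h import *
np.set_printoptions(precision=4,suppress=True)
im,h,plane,proj=shot("wrist")
s=r.read_state();Rt=R.from_quat(s["tool_rot"])
z=s['position'][2]-.1833
P=[]
for y in (183,258):
    a,b=(250,388) if y==183 else (253.5,383.5)
    q=plane([[a,y],[b,y]],z); P.append(Rt.inv().apply(q-s['position'])); 
print(np.array(P))
g=(np.array(P).mean((0,1)));print("caps centre tool",g, "spacing",np.diff(np.array(P).mean(1),axis=0))
# far edge, plate top z .2003 below
q=plane([[224,135],[412,135]],s['position'][2]-.2003);print("far edge",Rt.inv().apply(q-s['position']))
# place target
st=np.load('stand.npz');Rz=R.from_euler('z',float(st['yaw']))
for off in (-.0095,-.0105):
    t=st['c']+Rz.apply([-off,0,.050+.2053]); print(off,t,local(t+[0,0,.146]),local(t))
print("dyaw units",np.rad2deg(2*np.arcsin(.1019)-float(st['yaw']))/6)
```

```text
[[[ 0.0566 -0.0333  0.183 ]
  [ 0.0565  0.0344  0.183 ]]

 [[ 0.0175 -0.0337  0.1832]
  [ 0.0174  0.0343  0.1832]]]
caps centre tool [0.037  0.0004 0.1831] spacing [[-0.0391 -0.0003  0.0002]]
far edge [[ 0.0794 -0.0489  0.1999]
 [ 0.0793  0.049   0.1999]]
-0.0095 [ 0.5053 -0.2125  0.2553] [-0.7935 12.3807 -0.0308] [-0.7705 12.3803  4.8358]
-0.0105 [ 0.5063 -0.2127  0.2553] [-0.7626 12.3932 -0.031 ] [-0.7395 12.3928  4.8356]
dyaw units 3.6588545729427437
```

```bash
python3 -m inch '[[[-0.05,0.5,0],[0,0,0.2],0],[[-0.1,1.5,0],[0,0,0.5],0],[[-0.2,2.8,0],[0,0,0.9],0],[[-0.3,4.2,0],[0,0,1.3],0],[[-0.4,5.6,0],[0,0,1.7],0],[[-0.45,7,0],[0,0,2.1],0],[[-0.55,8.4,0],[0,0,2.5],0],[[-0.6,9.8,0],[0,0,2.9],0],[[-0.7,11.2,0],[0,0,3.3],0],[[-0.75,12,0],[0,0,3.55],0],[[-0.78,12.38,0],[0,0,3.66],0],[[-0.78,12.38,0],[0,0,3.66],0]]' 40
python3 - <<'E'
from h import *
np.set_printoptions(precision=4,suppress=True)
im,h,plane,proj=shot("wrist","over")
s=r.read_state();print(s['position'],s['tool_rot'],s['grip_width'])
print(local([.5056,-.2126,.2553]),2*np.arcsin(s['tool_rot'][1]))
E
```

```text
t: 6.65
position: [0.5057, -0.2135, 0.4011]
tool_rot: [0.996, -0.09, -0.002, -0.001]
force: [-0.3, 0.8, -4.5]
grip_width: 0.0096
finger_force: 40.0
[ 0.5058 -0.2123  0.4017] [ 0.996  -0.0896 -0.0012 -0.0008] 0.009672298230504252
[0.008  0.0167 4.8813] -0.17939435012015648
```

```bash
python3 -m inch '[[[0,0,0.4],[0,0,0],0],[[0,0,1.2],[0,0,0],0],[[0,0,2.2],[0,0,0],0],[[0,0,3.2],[0,0,0],0],[[0,0,4.0],[0,0,0],0],[[0,0,4.4],[0,0,0],0],[[0,0,4.6],[0,0,0],0],[[0,0,4.7],[0,0,0],0],[[0,0,4.76],[0,0,0],0],[[0,0,4.8],[0,0,0],0],[[0,0,4.8],[0,0,0],0]]' 40
python3 - <<'E'
from h import *
s=r.read_state();print(s['position'],s['force'],s['torque'],local([.5056,-.2126,.2553]))
E
```

```text
t: 7.8
position: [0.5059, -0.2126, 0.26]
tool_rot: [0.996, -0.09, 0.001, 0.0]
force: [0.3, 0.1, -5.4]
grip_width: 0.0099
finger_force: 40.0
[ 0.50593741 -0.21255281  0.25998149] [ 0.26360057  0.07740572 -5.43621137] [ 0.02557994 -0.00681969  0.02787857] [-0.01100173  0.00349633  0.15603592]
```

```bash
python3 -m inch '[[[0,0,0.04],[0,0,0],0],[[0,0,0.08],[0,0,0],0],[[0,0,0.11],[0,0,0],0],[[0,0,0.14],[0,0,0],0],[[0,0,0.16],[0,0,0],0],[[0,0,0.16],[0,0,0],0]]' 40
python3 - <<'E'
from h import *
s=r.read_state();print(s['position'],s['force'],s['torque'],local([.5056,-.2126,.2553]))
E
```

```text
t: 8.4
position: [0.5057, -0.2125, 0.2553]
tool_rot: [0.996, -0.09, 0.0, 0.0]
force: [-4.3, 1.5, 2.9]
grip_width: 0.0095
finger_force: 40.0
[ 0.50569791 -0.21247496  0.25526444] [-4.27532103  1.54803191  2.88884199] [0.30849811 0.59485846 0.00905615] [-0.00246704  0.00468393 -0.00118536]
```

```bash
python3 -m inch '[[[0,0,0],[0,0,0],11],[[0,0,0],[0,0,0],14],[[0,0,0],[0,0,0],30],[[0,0,0],[0,0,0],30],[[0,0,-0.5],[0,0,0],30],[[0,0,-1.5],[0,0,0],30],[[0,0,-3],[0,0,0],40],[[0,0,-4.5],[0,0,0],60],[[0,0,-4.8],[0,0,0],80],[[0,0,-4.8],[0,0,0],87]]' 40
python3 - <<'E'
from h import *
np.set_printoptions(precision=4,suppress=True)
im,h,plane,proj=shot("wrist","placed")
s=r.read_state();print(s['position'],s['tool_rot'])
st=np.load('stand.npz');Rz=R.from_euler('z',float(st['yaw']))
for c,z in (("green",.055),("yellow",.072),("orange",.012),("red",.151)):
    m,b=blobs(h,c,40)
    for a,p,bb in b: q=plane(p,z)[0];print(c,a,p,bb,q,Rz.inv().apply(q-st['c']))
E
```

```text
t: 9.4
position: [0.5057, -0.2124, 0.4021]
tool_rot: [0.996, -0.09, 0.003, 0.001]
force: [-0.2, 0.3, -0.7]
grip_width: 0.0586
finger_force: 0.0
[ 0.5057 -0.2124  0.3993] [ 0.996  -0.0895  0.0009  0.0003]
green 664 [317.  141.9] [266 139 104   8] [ 0.5816 -0.2258  0.055 ] [0.0869 0.0005 0.055 ]
green 3038 [286.9 222.6] [267 154  47 156] [ 0.5096 -0.1816  0.055 ] [0.0082 0.0312 0.055 ]
green 3254 [347.9 220.4] [322 154  47 156] [ 0.5008 -0.2428  0.055 ] [ 0.0104 -0.0306  0.055 ]
green 149 [289.2 185.1] [284 167  10  39] [ 0.5463 -0.1916  0.055 ] [0.0461 0.0279 0.055 ]
yellow 417 [16.3  5.1] [ 0  0 46 16] [ 0.7355 -0.0006  0.072 ] [0.1983 0.2495 0.072 ]
yellow 281 [280.7 172.3] [274 159  14  28] [ 0.5611 -0.188   0.072 ] [0.06  0.034 0.072]
yellow 280 [297.  172.2] [291 159  13  28] [ 0.5584 -0.2029  0.072 ] [0.06   0.0189 0.072 ]
yellow 279 [338.2 172.2] [332 159  14  28] [ 0.5516 -0.2402  0.072 ] [ 0.06   -0.0191  0.072 ]
yellow 276 [354.3 172.3] [348 159  14  28] [ 0.5489 -0.2548  0.072 ] [ 0.0599 -0.0339  0.072 ]
yellow 259 [281.5 200.1] [275 188  14  26] [ 0.5356 -0.1834  0.072 ] [0.0341 0.034  0.072 ]
yellow 262 [297.4 200.1] [291 188  14  26] [ 0.5329 -0.1981  0.072 ] [0.0341 0.019  0.072 ]
yellow 263 [337.8 200.2] [332 188  13  26] [ 0.526  -0.2356  0.072 ] [ 0.0339 -0.0191  0.072 ]
yellow 255 [353.6 200.1] [347 188  14  26] [ 0.5234 -0.2503  0.072 ] [ 0.034 -0.034  0.072]
orange 93 [56.8 93.9] [51 85 13 19] [0.6795 0.0334 0.012 ] [0.1371 0.273  0.012 ]
red 308 [118.5 216.9] [109 204  23  26] [ 0.5566 -0.0765  0.151 ] [0.0357 0.1429 0.151 ]
red 361 [448.7 225.2] [434 216  31  19] [ 0.5078 -0.309   0.151 ] [ 0.0291 -0.0946  0.151 ]
red 196 [497.7 230.2] [490 222  16  17] [ 0.4976 -0.3441  0.151 ] [ 0.0253 -0.1308  0.151 ]
red 136 [179.  227.6] [168 224  25  11] [ 0.5411 -0.1173  0.151 ] [0.0277 0.1001 0.151 ]
```

View pics/placed.png

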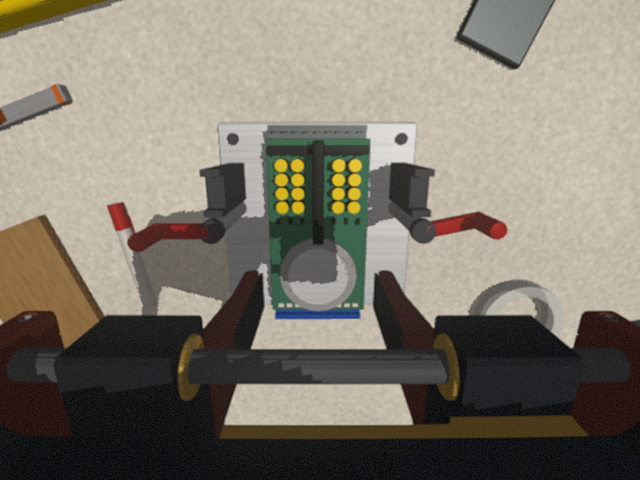

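The board is seated: the cap array centre is at stand (47, 0) mm, so the board is at about (+1, 0) mm with yaw near 0. Next is the bar.

Run:
```python
from h import *
print(local([.66,.128,.385]))
```

```text
[  3.03463174 -12.08286627   0.47536837]
```

```bash
python3 -m inch '[[[3,-12,0.5],[0,0,-18],60],[[3,-12,0.5],[0,0,-18],60],[[3,-12,0.5],[0,0,-18],60],[[3,-12,0.5],[0,0,-18],60],[[3,-12,0.5],[0,0,-18],60],[[3,-12,0.5],[0,0,-18],60],[[3,-12,0.5],[0,0,-18],60],[[3,-12,0.5],[0,0,-18],60],[[3,-12,0.5],[0,0,-18],60],[[3,-12,0.5],[0,0,-18],60],[[3,-12,0.5],[0,0,-18],60],[[3,-12,0.5],[0,0,-18],60]]' 30
python3 -m inch '[[[0,0,0],[0,0,0],60],[[0,0,0],[0,0,0],60]]'
python3 - <<'E'
from h import *
np.set_printoptions(precision=4,suppress=True)
im,h,plane,proj=shot("wrist","bar")
s=r.read_state();print(s['position'],s['tool_rot'],R.from_quat(s['tool_rot']).apply([1,0,0]),s['joints'])
for z in (.012,.042):
    m,b=blobs(h,"orange",40)
    for a,p,bb in b: print(z,a,p,bb,plane(p,z)[0])
E
```

```text
t: 10.65
position: [0.6585, 0.1259, 0.38]
tool_rot: [0.687, 0.727, -0.002, -0.002]
force: [0.4, -0.9, -0.1]
grip_width: 0.0603
finger_force: 0.0
t: 10.85
position: [0.6585, 0.1257, 0.3813]
tool_rot: [0.691, 0.723, -0.001, -0.001]
force: [-0.3, -0.5, -0.5]
grip_width: 0.0601
finger_force: 0.0
[0.6585 0.1257 0.3818] [ 0.6906  0.7232 -0.0009 -0.0007] [-0.0461  0.9989 -0.0002] [ 0.1378  0.2832  1.0555 -0.      1.8053  0.0917]
0.012 752 [327.3 218.6] [319 190  17  59] [0.6674 0.1208 0.012 ]
0.012 54 [333.3 293.4] [327 292  14   4] [0.6789 0.0328 0.012 ]
0.042 752 [327.3 218.6] [319 190  17  59] [0.6663 0.1278 0.042 ]
0.042 54 [333.3 293.4] [327 292  14   4] [0.6769 0.0473 0.042 ]
```

Run:
```python
from h import *
np.set_printoptions(precision=4,suppress=True)
im,h,plane,proj=shot("wrist")
m,_=blobs(h,"orange",box=(300,150,350,270))
rc=cv2.minAreaRect(cv2.findNonZero(m));w=plane(cv2.boxPoints(rc),.042);print(rc,w,w.mean(0))
for row in range(192,248,6): 
    q=np.flatnonzero(m[row]); print(row,q.min(),q.max(), plane([(q.min()+q.max())/2,row],.042)[0],im[row,q.min()],im[row,q.max()])
im,h,plane,proj=shot("top")
for box,z in (((310,210,320,230),.012),((215,225,228,245),.012),((245,215,290,238),.042)):
    _,b=blobs(h,"orange",8,box)
    for a,p,bb in b: print("top",a,plane(p,z)[0])
```

```text
((326.89422607421875, 218.92845153808594), (57.97478103637695, 13.357325553894043), 85.42607879638672) [[0.6561 0.155  0.042 ]
 [0.6689 0.1566 0.042 ]
 [0.6768 0.0983 0.042 ]
 [0.6634 0.0966 0.042 ]] [0.6663 0.1266 0.042 ]
192 319 331 [0.663  0.1539 0.042 ] [165  89  43] [170  94  54]
198 319 331 [0.6633 0.1481 0.042 ] [164  93  57] [189 101  48]
204 319 332 [0.6641 0.1422 0.042 ] [121  76  50] [165  90  50]
210 320 332 [0.6649 0.1363 0.042 ] [161  89  56] [185  97  47]
216 321 333 [0.6662 0.1303 0.042 ] [175  92  39] [163  90  50]
222 321 333 [0.6665 0.1242 0.042 ] [154  79  43] [184 102  53]
228 322 334 [0.6678 0.1182 0.042 ] [179  99  52] [161  93  55]
234 322 334 [0.6681 0.112  0.042 ] [153  86  54] [181  96  48]
240 323 335 [0.6695 0.1057 0.042 ] [176  91  48] [156  91  55]
246 324 335 [0.6703 0.0994 0.042 ] [189 100  45] [182 101  53]
top 20 [0.6766 0.0347 0.012 ]
top 19 [0.6677 0.1042 0.042 ]
```

View pics/bar.png

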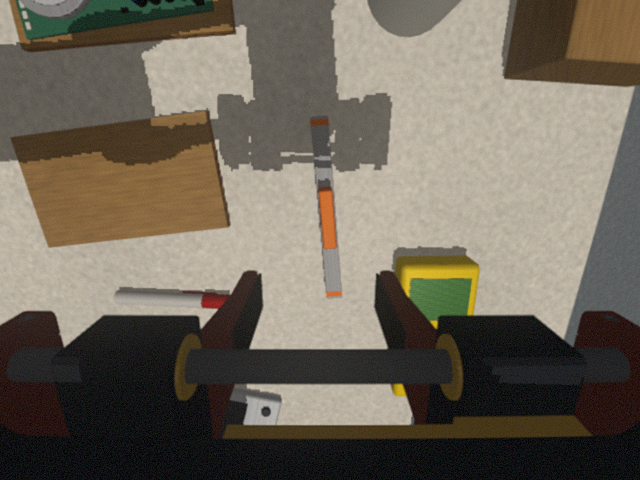

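The wrist view shows the bar running from (319,121) to (334,294), with the grip centred at (327,219) and the multimeter clear to the right.

Run:
```python
from h import *
print(local([.6662,.127,.1978]))
```

```text
[0.03212106 0.26533355 6.15967476]
```

```bash
python3 -m inch '[[[0.03,0.26,1.0],[0,0,-0.83],50],[[0.03,0.26,2.4],[0,0,-0.83],50],[[0.03,0.26,3.8],[0,0,-0.83],50],[[0.03,0.26,5],[0,0,-0.83],50],[[0.03,0.26,5.8],[0,0,-0.83],50],[[0.03,0.26,6.1],[0,0,-0.83],50],[[0.03,0.26,6.16],[0,0,-0.83],50],[[0.03,0.26,6.16],[0,0,-0.83],50]]' 30
python3 - <<'E'
from h import *
s=r.read_state();print(s['position'],local([.6662,.127,.1978]),R.from_quat(s['tool_rot']).apply([1,0,0]))
E
```

```text
t: 11.8
position: [0.6667, 0.1271, 0.2]
tool_rot: [0.657, 0.754, 0.001, 0.001]
force: [0.4, 0.5, -0.1]
grip_width: 0.0501
finger_force: 0.0
[0.66666657 0.12705736 0.20003177] [ 0.00021486 -0.01581408  0.07436125] [-1.35809533e-01  9.90734964e-01  3.93949662e-05]
```

```bash
python3 -m inch '[[[0,0,0.05],[0,0,0],0],[[0,0,0.05],[0,0,0],0],[[0,0,0.05],[0,0,0],0],[[0,0,0.05],[0,0,0],0],[[0,0,0.05],[0,0,0],0],[[0,0,0.05],[0,0,0],0],[[0,0,0.05],[0,0,0],0],[[0,0,0.05],[0,0,0],0]]' 30
python3 - <<'E'
from h import *
s=r.read_state();print(s['position'],s['grip_width'],s['finger_force'],R.from_quat(s['tool_rot']).apply([1,0,0]))
E
```

```text
t: 12.6
position: [0.6663, 0.127, 0.1973]
tool_rot: [0.657, 0.754, 0.0, 0.0]
force: [0.2, -0.8, 2.0]
grip_width: 0.014
finger_force: 30.0
[0.6663396  0.12703173 0.19731332] 0.013980437782349349 29.999357163906097 [-1.36384712e-01  9.90655949e-01 -7.05084139e-06]
```

```bash
python3 -m inch '[[[0,0,-0.4],[0,0,0],0],[[0,0,-1.4],[0,0,0],0],[[0,0,-2.7],[0,0,0],0],[[0,0,-4],[0,0,0],0],[[0,0,-5.3],[0,0,0],0],[[0,0,-6],[0,0,0],0],[[0,0,-6.3],[0,0,0],0],[[0,0,-6.3],[0,0,0],0]]' 30
python3 - <<'E'
from h import *
np.set_printoptions(precision=4,suppress=True)
s=r.read_state()
st=np.load('stand.npz');Rz=R.from_euler('z',float(st['yaw']))
t=st['c']+Rz.apply([.045,0,.096+.1973]);x=R.from_quat(s['tool_rot']).apply([1,0,0]);yaw=np.arctan2(x[1],x[0])
print(s['position'],s['grip_width'],t,local(t),np.rad2deg(yaw-(float(st['yaw'])+np.pi/2))/6)
E
```

```text
t: 13.4
position: [0.6662, 0.127, 0.3876]
tool_rot: [0.657, 0.754, 0.001, 0.001]
force: [0.8, -0.0, -2.0]
grip_width: 0.0137
finger_force: 30.0
[0.6662 0.127  0.3876] 0.01365695137659324 [ 0.5403 -0.2188  0.2933] [-10.847   -5.7381   3.129 ] 3.0153245506181623
```

```bash
python3 -m inch '[[[-0.6,-0.3,0],[0,0,0.2],0],[[-1.7,-0.9,0],[0,0,0.5],0],[[-3,-1.6,0],[0,0,0.9],0],[[-4.3,-2.3,0],[0,0,1.3],0],[[-5.6,-3,0],[0,0,1.7],0],[[-6.9,-3.65,0],[0,0,2],0],[[-8.2,-4.35,0],[0,0,2.3],0],[[-9.4,-5,0],[0,0,2.6],0],[[-10.3,-5.45,0],[0,0,2.85],0],[[-10.85,-5.74,0],[0,0,3.02],0],[[-10.85,-5.74,0],[0,0,3.02],0],[[-10.85,-5.74,0],[0,0,3.02],0]]' 30
python3 - <<'E'
from h import *
np.set_printoptions(precision=4,suppress=True)
im,h,plane,proj=shot("wrist","barover")
s=r.read_state()
st=np.load('stand.npz');Rz=R.from_euler('z',float(st['yaw']))
t=st['c']+Rz.apply([.045,0,.096+.1973]);x=R.from_quat(s['tool_rot']).apply([1,0,0]);yaw=np.arctan2(x[1],x[0])
print(s['position'],s['grip_width'],t,local(t),np.rad2deg(yaw-(float(st['yaw'])+np.pi/2))/6)
for c,z in (("orange",s['position'][2]-.1853),("red",.151)):
    m,b=blobs(h,c,30)
    for a,p,bb in b: q=plane(p,z)[0];print(c,a,p,bb,Rz.inv().apply(q-st['c']))
E
```

```text
t: 14.6
position: [0.54, -0.2189, 0.384]
tool_rot: [0.768, 0.641, -0.0, -0.002]
force: [0.1, 0.4, -1.2]
grip_width: 0.0141
finger_force: 30.0
[ 0.5403 -0.2183  0.3845] 0.013973690322184231 [ 0.5403 -0.2188  0.2933] [-0.0188  0.0102  3.0391] 0.0022444354824386974
orange 82 [309.4 319.1] [304 314  13  10] [ 0.0392 -0.0195  0.1992]
orange 189 [311.9 343.1] [304 336  20  13] [ 0.0405 -0.035   0.1992]
orange 59 [317.8 423.5] [304 422  29   3] [ 0.0438 -0.0929  0.1992]
red 232 [268.6  37. ] [258  26  22  24] [0.0159 0.1338 0.151 ]
red 439 [276.7  84.2] [268  59  18  51] [0.0197 0.1086 0.151 ]
red 104 [297.  411.8] [293 406  10  13] [ 0.0269 -0.1305  0.151 ]
```

View pics/barover.png

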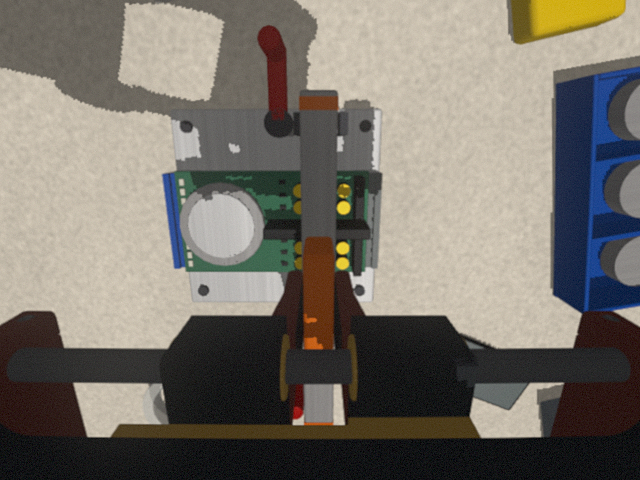

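Run:
```python
from h import *
np.set_printoptions(precision=4,suppress=True)
im,h,plane,proj=shot("wrist")
s=r.read_state()
st=np.load('stand.npz');Rz=R.from_euler('z',float(st['yaw']))
g=cv2.cvtColor(im,cv2.COLOR_RGB2HSV)
print(im[86:112:2,319].tolist(),im[416:432:2,319].tolist()); print(im[130,294:346:2,0])
for p in ((319,90.5),(319,424),(300.5,130),(335.5,130)): print(p,Rz.inv().apply(plane(p,s['position'][2]-.1853)[0]-st['c']))
print(local([.5403,-.2188,.2933]))
```

```text
[[206, 198, 180], [204, 193, 177], [104, 102, 93], [80, 75, 76], [85, 83, 80], [98, 66, 44], [107, 58, 30], [102, 52, 21], [113, 65, 38], [106, 56, 27], [102, 56, 20], [105, 57, 29], [90, 74, 67]] [[139, 135, 130], [134, 130, 127], [135, 134, 131], [147, 105, 88], [185, 86, 17], [75, 63, 35], [75, 60, 26], [80, 61, 32]]
[47 47 45 62 78 83 75 80 86 81 77 79 86 81 81 81 81 77 78 85 82 71 48 68
 72 73]
(319, 90.5) [0.0449 0.0992 0.1996]
(319, 424) [ 0.0449 -0.0927  0.1996]
(300.5, 130) [0.0362 0.0818 0.1996]
(335.5, 130) [0.0528 0.0818 0.1996]
[-0.0278  0.0067  3.053 ]
```

```bash
python3 -m inch '[[[-0.03,0.02,0.3],[0,0,0],0],[[-0.03,0.02,0.9],[0,0,0],0],[[-0.03,0.02,1.6],[0,0,0],0],[[-0.03,0.02,2.2],[0,0,0],0],[[-0.03,0.02,2.6],[0,0,0],0],[[-0.03,0.02,2.8],[0,0,0],0],[[-0.03,0.02,2.92],[0,0,0],0],[[-0.03,0.02,2.98],[0,0,0],0],[[-0.03,0.02,3],[0,0,0],0],[[-0.03,0.02,3],[0,0,0],0]]' 30
python3 - <<'E'
from h import *
s=r.read_state();print(s['position'],s['force'],s['torque'],local([.5403,-.2188,.2933]))
E
```

```text
t: 15.7
position: [0.5406, -0.22, 0.2968]
tool_rot: [0.768, 0.641, 0.0, 0.001]
force: [-0.5, -0.8, -2.0]
grip_width: 0.0136
finger_force: 30.0
[ 0.54059193 -0.21999818  0.29678955] [-0.46717883 -0.77648921 -2.00971929] [-0.00974766 -0.0842132   0.00507666] [ 0.03759399 -0.01684349  0.11628736]
```

```bash
python3 -m inch '[[[0.02,0,0.05],[0,0,0],0],[[0.02,0,0.09],[0,0,0],0],[[0.02,0,0.12],[0,0,0],0],[[0.02,0,0.12],[0,0,0],0]]' 30
python3 - <<'E'
from h import *
s=r.read_state();print(s['position'],s['force'],s['torque'],local([.5403,-.2188,.2933]))
E
```

```text
t: 16.1
position: [0.5406, -0.2193, 0.2933]
tool_rot: [0.768, 0.641, 0.0, 0.0]
force: [-0.5, 0.2, 3.2]
grip_width: 0.014
finger_force: 30.0
[ 0.54061102 -0.21931871  0.29326222] [-0.52169526  0.1940604   3.21754927] [0.13217141 0.19211717 0.0467867 ] [ 0.01516203 -0.01328593 -0.00127438]
```

```bash
python3 -m inch '[[[0,0,0],[0,0,0],16],[[0,0,0],[0,0,0],20],[[0,0,0],[0,0,0],40],[[0,0,0],[0,0,0],40],[[0,0,-0.5],[0,0,0],40],[[0,0,-1.5],[0,0,0],40],[[0,0,-2.5],[0,0,0],40],[[-1,0,-3],[0,0,0],20],[[-1.5,0,-3],[0,0,0],0],[[-1.5,0,-3],[0,0,0],0],[[-1.5,0,-3],[0,0,0],0]]' 30
python3 - <<'E'
from h import *
np.set_printoptions(precision=4,suppress=True)
im,h,plane,proj=shot("wrist","bardown")
s=r.read_state()
st=np.load('stand.npz');Rz=R.from_euler('z',float(st['yaw']))
print(s['position'],s['grip_width'],s['joints'])
for c,z in (("orange",.108),("red",.151),("yellow",.072)):
    m,b=blobs(h,c,30)
    for a,p,bb in b: q=plane(p,z)[0];print(c,a,p,bb,Rz.inv().apply(q-st['c']))
for k,q in dict(knobL0=(.015,.133,.151),knobL25=(.015+.045*np.sin(.25),.088+.045*np.cos(.25),.151)).items(): print(k,proj(Rz.apply(q)+st['c']))
E
```

```text
t: 17.2
position: [0.5325, -0.2636, 0.3808]
tool_rot: [0.768, 0.641, -0.0, -0.001]
force: [0.3, 0.7, -0.0]
grip_width: 0.0113
finger_force: 0.0
[ 0.5326 -0.2632  0.3807] 0.007408952177420147 [-0.5164  0.0727  1.2923  0.0006  1.7795 -0.3367]
orange 39 [329.1  49.2] [325  47   9   5] [0.0525 0.0915 0.108 ]
orange 126 [319.  297.5] [309 295  21   6] [ 0.0452 -0.0955  0.108 ]
red 403 [272.6  17.1] [264   0  18  36] [0.0197 0.0976 0.151 ]
yellow 80 [344.1 140.2] [338 137  13   8] [0.0665 0.0312 0.072 ]
yellow 169 [343.5 155.5] [337 148  14  15] [0.0662 0.0187 0.072 ]
yellow 38 [333.2 155.3] [332 150   4  12] [0.0575 0.0189 0.072 ]
yellow 69 [297.5 201.5] [294 195   9  12] [ 0.0264 -0.0206  0.072 ]
yellow 32 [332.4 200. ] [331 196   4   9] [ 0.0571 -0.0193  0.072 ]
yellow 124 [342.7 200.8] [336 196  14  11] [ 0.0662 -0.02    0.072 ]
yellow 135 [298.8 216.2] [293 210  13  13] [ 0.0273 -0.0338  0.072 ]
yellow 139 [342.4 216.2] [336 210  14  13] [ 0.0662 -0.0339  0.072 ]
yellow 34 [332.3 216.4] [331 212   4  10] [ 0.0572 -0.0341  0.072 ]
knobL0 [[261.3378 -57.5878]]
knobL25 [[282.3387 -54.7018]]
```

View pics/bardown.png

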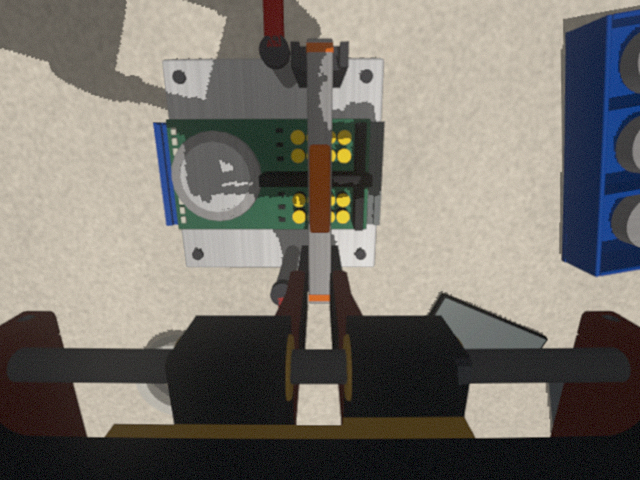

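The bar is in both saddles (near end at stand (45, -95) mm), level and straight. Next is the right keeper: grip the knob lightly, with the closing line along the mid-arc tangent.

```bash
cat >> h.py <<'E'
def S(p):
    st=np.load('stand.npz'); return R.from_euler('z',float(st['yaw'])).apply(p)+st['c']
E
python3 - <<'E'
from h import *
print(local(S([.0255,-.1315,.375])))
E
```

```text
[-2.88192844 -0.65839382  0.18837175]
```

```bash
python3 -m inch '[[[-2.88,-0.66,0.15],[0,0,-8.6],60],[[-2.88,-0.66,0.15],[0,0,-8.6],60],[[-2.88,-0.66,0.15],[0,0,-8.6],60],[[-2.88,-0.66,0.15],[0,0,-8.6],60],[[-2.88,-0.66,0.15],[0,0,-8.6],60],[[-2.88,-0.66,0.15],[0,0,-8.6],60],[[-2.88,-0.66,0.15],[0,0,-8.6],60],[[-2.88,-0.66,0.15],[0,0,-8.6],60],[[-2.88,-0.66,0.15],[0,0,-8.6],60]]' 10
python3 - <<'E'
from h import *
np.set_printoptions(precision=2,suppress=True)
s=r.read_state();x=R.from_quat(s['tool_rot']).apply([1,0,0]);print(s['position'],s['joints'],np.arctan2(x[1],x[0]))
print(local(S([.0255,-.1315,.309])))
im,h,plane,proj=shot("wrist");_,b=blobs(h,"red",30)
import numpy as np
st=np.load('stand.npz');Rz=R.from_euler('z',float(st['yaw']))
for a,p,bb in b: print(a,p,bb,np.round(Rz.inv().apply(plane(p,.151)[0]-st['c']),4))
im,h,plane,proj=shot("top");_,b=blobs(h,"red",8)
for a,p,bb in b: print(a,p,bb,np.round(Rz.inv().apply(plane(p,.151)[0]-st['c']),4))
E
```

```text
t: 18.15
position: [0.4978, -0.3447, 0.3775]
tool_rot: [0.413, 0.911, 0.0, -0.0]
force: [-1.0, -0.8, 0.6]
grip_width: 0.0596
finger_force: 0.0
[ 0.5  -0.34  0.38] [-0.66  0.1   1.27  0.    1.77 -1.38] 2.2894967004468234
[-0.   -0.    2.28]
802 [599.   13.6] [576   0  55  35] [0.01 0.08 0.15]
102 [344.8 215.4] [333 210  23  10] [ 0.01 -0.1   0.15]
69 [335.2 231.6] [331 227  12  13] [ 0.02 -0.11  0.15]
235 [317.7 259.2] [309 251  18  17] [ 0.02 -0.13  0.15]
137 [383.7 284.9] [374 279  21  12] [0.01 0.12 0.15]
98 [322.3 286.2] [319 280   8  13] [-0.01  0.23  0.15]
31 [518.3 299.7] [516 297   6   6] [ 0.02 -0.13  0.15]
17 [497.6 301.4] [495 299   6   6] [ 0.01 -0.09  0.15]
14 [505.1 299.6] [502 299   7   3] [ 0.02 -0.1   0.15]
```

```bash
python3 -m inch '[[[0,0,0.8],[0,0,0],50],[[0,0,1.6],[0,0,0],50],[[0,0,2.1],[0,0,0],50],[[0,0,2.28],[0,0,0],40],[[0,0,2.28],[0,0,0],0],[[0,0,2.28],[0,0,0],0],[[0,0,2.28],[0,0,0],0],[[0,0,2.28],[0,0,0],0],[[0,0,2.28],[0,0,0],0],[[0,0,2.28],[0,0,0],0]]' 10
python3 - <<'E'
from h import *
np.set_printoptions(precision=2,suppress=True)
s=r.read_state();print(s['position'],s['force'],s['grip_width'])
st=np.load('stand.npz');print(R.from_euler('z',-float(st['yaw'])).apply(s['position']-st['c']).round(4))
for th in (.4,.6,.8,1.0,1.2,1.4,1.5,1.55): print(th,local(S([.015+.045*np.sin(th),-.088-.045*np.cos(th),s['position'][2]])))
E
```

```text
t: 19.25
position: [0.4978, -0.3452, 0.3107]
tool_rot: [0.412, 0.911, -0.0, 0.001]
force: [0.2, -0.1, 4.7]
grip_width: 0.0137
finger_force: 10.0
[ 0.5  -0.35  0.31] [ 0.25 -0.08  4.73] 0.013684492104967616
[ 0.03 -0.13  0.31]
0.4 [-0.13  0.21  0.  ]
0.6 [-0.24  0.48  0.  ]
0.8 [-0.3   0.78  0.  ]
1.0 [-0.3   1.08  0.  ]
1.2 [-0.24  1.37  0.  ]
1.4 [-0.13  1.64  0.  ]
1.5 [-0.05  1.77  0.  ]
1.55 [-0.01  1.83  0.  ]
```

```bash
python3 -m inch '[[[-0.13,0.21,-0.03],[0,0,0],0],[[-0.24,0.48,-0.03],[0,0,0],0],[[-0.3,0.78,-0.03],[0,0,0],0],[[-0.3,1.08,-0.03],[0,0,0],0],[[-0.24,1.37,-0.03],[0,0,0],0],[[-0.13,1.64,-0.03],[0,0,0],0],[[-0.05,1.77,-0.03],[0,0,0],0],[[-0.01,1.85,-0.03],[0,0,0],0],[[-0.01,1.85,-0.03],[0,0,0],0],[[-0.01,1.85,-0.03],[0,0,0],0]]' 10
python3 - <<'E'
from h import *
s=r.read_state();print(s['force'],s['grip_width'])
st=np.load('stand.npz');q=R.from_euler('z',-float(st['yaw'])).apply(s['position']-st['c']);print(q.round(4),np.arctan2(q[0]-.015,-.088-q[1]))
E
```

```text
t: 20.25
position: [0.5396, -0.3083, 0.3107]
tool_rot: [0.412, 0.911, 0.0, 0.0]
force: [0.3, 0.3, 4.2]
grip_width: 0.014
finger_force: 10.0
[0.28168319 0.25009146 4.22925184] 0.01397592503218907
[ 0.0602 -0.0882  0.3107] 1.566883636409438
```

```bash
python3 -m inch '[[[0,0,0],[0,0,0],16],[[0,0,0],[0,0,0],30],[[0,0,0],[0,0,0],40],[[0,0,-1],[0,0,0],40],[[0,0,-2.3],[0,0,0],40],[[0,0,-2.3],[0,0,0],40]]' 10
python3 - <<'E'
from h import *
print(local(S([.016,.133,.38])))
E
```

```text
t: 20.85
position: [0.5396, -0.3087, 0.386]
tool_rot: [0.412, 0.911, -0.001, 0.005]
force: [-0.0, 1.0, 0.8]
grip_width: 0.0399
finger_force: 0.0
[5.75180164 4.8669418  0.16105008]
```

```bash
python3 -m inch '[[[5.75,4.87,0],[0,0,17.2],60],[[5.75,4.87,0],[0,0,17.2],60],[[5.75,4.87,0],[0,0,17.2],60],[[5.75,4.87,0],[0,0,17.2],60],[[5.75,4.87,0],[0,0,17.2],60],[[5.75,4.87,0],[0,0,17.2],60],[[5.75,4.87,0],[0,0,17.2],60],[[5.75,4.87,0],[0,0,17.2],60],[[5.75,4.87,0],[0,0,17.2],60],[[5.75,4.87,0],[0,0,17.2],60],[[5.75,4.87,0],[0,0,17.2],60],[[5.75,4.87,0],[0,0,17.2],60]]' 10
python3 -m inch '[[[0,0,0],[0,0,0],60],[[0,0,0],[0,0,0],60]]'
python3 - <<'E'
from h import *
s=r.read_state();x=R.from_quat(s['tool_rot']).apply([1,0,0]);print(s['position'],np.arctan2(x[1],x[0]))
im,h,plane,proj=shot("wrist");_,b=blobs(h,"red",30)
st=np.load('stand.npz');Rz=R.from_euler('z',float(st['yaw']))
for z in (.119,.151):
  for a,p,bb in b: print(z,a,p,bb,np.round(Rz.inv().apply(plane(p,z)[0]-st['c']),4))
print(local(S([.016,.133,.309])))
E
```

```text
t: 22.05
position: [0.5354, -0.0826, 0.3786]
tool_rot: [0.968, 0.25, -0.0, -0.0]
force: [0.3, 0.2, 0.3]
grip_width: 0.0599
finger_force: 0.0
t: 22.25
position: [0.5354, -0.0827, 0.3789]
tool_rot: [0.967, 0.255, -0.0, -0.0]
force: [-0.7, 0.7, 0.2]
grip_width: 0.06
finger_force: 0.0
[ 0.53535184 -0.08265413  0.37891547] 0.5166721874452465
0.119 94 [243.9 153.2] [237 148  15  13] [0.0344 0.2166 0.119 ]
0.119 256 [349.6 271.4] [334 263  29  19] [0.0149 0.1005 0.119 ]
0.151 94 [243.9 153.2] [237 148  15  13] [0.0398 0.212  0.151 ]
0.151 256 [349.6 271.4] [334 263  29  19] [0.0229 0.1114 0.151 ]
[5.96941747e-04 5.28135470e-03 2.33428440e+00]
```

Run:
```python
from h import *
im,h,plane,proj=shot("wrist")
m=cv2.inRange(h,np.array((0,110,25)),np.array((9,255,255)))|cv2.inRange(h,np.array((168,110,25)),np.array((180,255,255)))
m[310:]=0
n,l,s,c=cv2.connectedComponentsWithStats(m)
st=np.load('stand.npz');Rz=R.from_euler('z',float(st['yaw']))
for i in range(1,n):
    if s[i,4]>40: print(s[i],c[i],np.round(Rz.inv().apply(plane(c[i],.151)[0]-st['c']),4))
for t in (0,.1,.2,.3): print(t,proj(S([.015+.045*np.sin(t),.088+.045*np.cos(t),.151])))
for y in range(225,300,5): print(y,''.join('#' if v else '.' for v in m[y,270:390:3]))
```

```text
[227 147  26  33 470] [239.17234043 162.93404255] [0.0333 0.2108 0.151 ]
[ 308  235   52   44 1034] [329.89941973 256.6615087 ] [0.0224 0.1284 0.151 ]
[381 272  37  38 361] [397.11911357 293.37950139] [0.0316 0.0754 0.151 ]
0 [[317.39106832 260.56313437]]
0.1 [[321.97251469 255.88458469]]
0.2 [[327.06543468 251.62512493]]
0.3 [[332.61770031 247.83806219]]
225 ........................................
230 ........................................
235 ................#.......................
240 ...............####..................#..
245 ..............#######...................
250 .............##########..............#..
255 .............#############..............
260 .............###############............
265 ..............####...#########..........
270 .......................######...........
275 .........................##..........#..
280 ........................................
285 .......................................#
290 .......................................#
295 ........................................
```

The knob covers columns 308–330 and rows 238–267, so the left keeper is at about 0.1 rad, close under the gripper.

Run:
```python
from h import *
print(local(S([.019,.1328,.310])))
```

```text
[0.07198251 0.07488378 2.30553787]
```

```bash
python3 -m inch '[[[0.07,0.07,0.8],[0,0,0],50],[[0.07,0.07,1.6],[0,0,0],50],[[0.07,0.07,2.1],[0,0,0],50],[[0.07,0.07,2.28],[0,0,0],40],[[0.07,0.07,2.28],[0,0,0],0],[[0.07,0.07,2.28],[0,0,0],0],[[0.07,0.07,2.28],[0,0,0],0],[[0.07,0.07,2.28],[0,0,0],0],[[0.07,0.07,2.28],[0,0,0],0],[[0.07,0.07,2.28],[0,0,0],0]]' 10
python3 - <<'E'
from h import *
np.set_printoptions(precision=2,suppress=True)
s=r.read_state();print(s['position'],s['force'],s['grip_width'])
st=np.load('stand.npz');print(R.from_euler('z',-float(st['yaw'])).apply(s['position']-st['c']).round(4))
for th in (.2,.4,.6,.8,1.0,1.2,1.4,1.5,1.55): print(th,local(S([.015+.045*np.sin(th),.088+.045*np.cos(th),s['position'][2]])))
E
```

```text
t: 23.35
position: [0.5385, -0.0818, 0.3125]
tool_rot: [0.967, 0.254, 0.002, -0.002]
force: [0.7, 9.2, 2.9]
grip_width: 0.014
finger_force: 10.0
[ 0.54 -0.08  0.31] [0.67 9.16 2.9 ] 0.013952421735044032
[0.02 0.13 0.31]
0.2 [ 0.08  0.17 -0.  ]
0.4 [0.24 0.42 0.  ]
0.6 [ 0.35  0.7  -0.  ]
0.8 [ 0.41  0.99 -0.  ]
1.0 [ 0.4   1.29 -0.  ]
1.2 [ 0.33  1.58 -0.  ]
1.4 [ 0.21  1.86 -0.  ]
1.5 [ 0.13  1.98 -0.  ]
1.55 [ 0.08  2.04 -0.  ]
```

```bash
python3 -m inch '[[[0.08,0.17,-0.03],[0,0,0],0],[[0.24,0.42,-0.03],[0,0,0],0],[[0.35,0.7,-0.03],[0,0,0],0],[[0.41,0.99,-0.03],[0,0,0],0],[[0.4,1.29,-0.03],[0,0,0],0],[[0.33,1.58,-0.03],[0,0,0],0],[[0.21,1.86,-0.03],[0,0,0],0],[[0.13,1.98,-0.03],[0,0,0],0],[[0.08,2.04,-0.03],[0,0,0],0],[[0.08,2.05,-0.03],[0,0,0],0],[[0.08,2.05,-0.03],[0,0,0],0]]' 10
python3 - <<'E'
from h import *
s=r.read_state();print(s['force'],s['grip_width'])
st=np.load('stand.npz');q=R.from_euler('z',-float(st['yaw'])).apply(s['position']-st['c']);print(q.round(4),np.arctan2(q[0]-.015,q[1]-.088))
E
```

```text
t: 24.45
position: [0.5703, -0.1363, 0.3123]
tool_rot: [0.967, 0.253, -0.0, 0.001]
force: [-0.2, 1.3, 2.2]
grip_width: 0.0139
finger_force: 10.0
[-0.21547371  1.31773742  2.18496815] 0.013941424809630598
[0.0598 0.0866 0.3123] 1.6030386714973552
```

Release, retreat, and check both keepers, the bar and the board from above.

```bash
python3 -m inch '[[[0,0,0],[0,0,0],16],[[0,0,0],[0,0,0],30],[[0,0,0],[0,0,0],40],[[0,0,-1],[0,0,0],40],[[0,0,-2.3],[0,0,0],40],[[-1.5,-1,-2.7],[0,0,0],40],[[-3,-2,-2.7],[0,0,0],40],[[-3,-2,-2.7],[0,0,0],40],[[-3,-2,-2.7],[0,0,0],40]]' 10
python3 - <<'E'
from h import *
st=np.load('stand.npz');Rz=R.from_euler('z',float(st['yaw']))
s=r.read_state();print(s['position'],s['force'])
for cam in ("wrist","top"):
    im,h,plane,proj=shot(cam)
    m=cv2.inRange(h,np.array((0,120,40)),np.array((6,255,255)))|cv2.inRange(h,np.array((170,120,40)),np.array((180,255,255)))
    if cam=="wrist": m[310:]=0
    n,l,q,c=cv2.connectedComponentsWithStats(m)
    for i in range(1,n):
        if q[i,4]>15: print(cam,"red",q[i],np.round(Rz.inv().apply(plane(c[i],.13)[0]-st['c']),4))
    for col,z in (("orange",.108),("yellow",.072),("blue",.052)):
        for a,p,bb in blobs(h,col,20)[1]:
            v=Rz.inv().apply(plane(p,z)[0]-st['c'])
            if abs(v[:2]).max()<.13: print(cam,col,a,v.round(4))
    print(cam,"knobs expected",proj([S([.06,.088,.151]),S([.06,-.088,.151])]).round(0).tolist())
E
```

```text
t: 25.35
position: [0.4616, -0.1276, 0.3936]
tool_rot: [0.967, 0.253, 0.001, 0.001]
force: [0.6, 0.0, 0.7]
grip_width: 0.0401
finger_force: 0.0
[ 0.46163504 -0.12764873  0.39357068] [0.57008167 0.04724182 0.66246845]
wrist red [221  58  26  36 509] [0.0073 0.195  0.13  ]
wrist red [ 357  107   67   62 1402] [0.0465 0.0881 0.13  ]
wrist red [ 512  254   81   49 1482] [ 0.0492 -0.0846  0.13  ]
wrist orange 1435 [ 0.0496 -0.0153  0.108 ]
wrist yellow 154 [0.0665 0.0337 0.072 ]
wrist yellow 154 [0.0664 0.0187 0.072 ]
wrist yellow 22 [0.0369 0.0335 0.072 ]
wrist yellow 146 [0.0269 0.034  0.072 ]
wrist yellow 100 [ 0.0677 -0.0195  0.072 ]
wrist yellow 20 [0.0369 0.0189 0.072 ]
wrist yellow 140 [0.027  0.0188 0.072 ]
wrist yellow 95 [ 0.0678 -0.0341  0.072 ]
wrist yellow 20 [ 0.0369 -0.0194  0.072 ]
wrist yellow 138 [ 0.0271 -0.0192  0.072 ]
wrist yellow 22 [ 0.0367 -0.034   0.072 ]
wrist yellow 125 [ 0.0272 -0.0341  0.072 ]
wrist blue 560 [-0.096   0.0158  0.052 ]
wrist knobs expected [[411.0, 116.0], [583.0, 279.0]]
top red [396 259  14  24 148] [0.047  0.0899 0.13  ]
top red [490 274  12  11  84] [ 0.0577 -0.0876  0.13  ]
top red [319 279   8  15 115] [-0.0077  0.2306  0.13  ]
top red [410 339  14  10  71] [-0.0855  0.0459  0.13  ]
top red [637 347   3   6  17] [-0.0335 -0.391   0.13  ]
top blue 248 [-0.0977  0.      0.052 ]
top knobs expected [[406.0, 261.0], [499.0, 276.0]]
```

```bash
python3 -c "
from station import workorder
print(workorder.hand_in())"
```

```text
the job is handed in; nothing more can be done
None
```

I handed the job in at about 25 s: the yellow-capped board is seated on both ledges with its disc at the blue ledge, the bar is in both saddles, and both keepers are closed past 1.35 rad. The last camera check agreed; hand-in gave no verdict, and of the bystanders I only re-checked the marker, which had not moved.

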